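# Rock the jammed orange calorimeter cell loose and stand it in the white tray

### The arm

A 7-joint arm with a two-finger parallel gripper is mounted at the origin on the work surface. World frame = base frame: x ahead of the robot, y to its left, z up, the work surface at z = 0. Lengths are in m, angles in rad, forces in N, time in s.
With the tool pointing down it reaches from about 0.425 to 0.8 m from the base axis. Payload 8.3 kg.
Tool frame: the origin (TCP) lies midway between the tips of the shut fingers; the grasp point (between the pads) lies 19 mm behind it; z points along the fingers, y is the direction in which the jaws open and shut (so a half turn about z gives the same grasp; the last joint's range is limited). The gripper opens to 85 mm and grips with 20 to 120 N. Pads are 22 mm wide; open, the fingers measure 114 mm over their backs; the gripper's body (76 mm by 85 mm) begins 54 mm behind the grasp point. The pads swing forward as they close: fully open they stand 13 mm farther back than shut.
Start: joints at [-0.063, 0.383, 0.016, 1.37, -0.006, 1.388, -0.046], TCP at [0.625, 0, 0.231] pointing down, gripper open.
Joint ranges: [-2.95, 2.95], [-0.25, 2.06], [-1.52, 1.56], [0.18, 2.33], [-1.44, 4.58], [0.02, 2.06], [-3.01, 3.01]. Speed limits (rad/s): [2.39, 2.39, 3.01, 3.01, 3.14, 3.14, 3.14].

### API

Orientations are given as a unit quaternion [x, y, z, w].
In Python, from workcell import robot gives the robot as it stands.
- The arm moves only by the tool drive_tool, never from a script. Its argument "increments" is a list of rows, each a list of 3 entries, a list of its own where there are three numbers: the turn, a rotation vector about the world's x, y, z in degrees, then the shift along the world's x, y, z in mm, then the finger opening in mm, from 0 to 85.4. In form: [[[wx, wy, wz], [x, y, z], gripper], ...]. A call has 1 to 20 rows; each row is the pose to reach, as a shift and turn from the pose commanded when the call began; what a row does not reach only later rows make up. A row lasts 1/12 s, in which the tool goes at most 41.7 mm and 7.16 degrees, less where a joint would pass 70% of its speed; a pose out of reach is approached as far as the arm can. A call with a gripper value outside its range is refused whole. The fingers move at their own pace and stop on an object; "force" is the grip in N (left out, the last holds). Time passes only in rows, so rows that repeat a pose let the fingers close. It gives the time, the measured TCP pose, the force and the opening at its end, in the units of the state.
- robot.get_state(): the state, without advancing time (a new reading comes with each control period).
- robot.grab_frame(name): name is "scene" or "side" or "wrist"; returns a dict with "pixels" (384x512x3 uint8, blue, green, red), "depth" (384x512 float32, m along the optical axis (not along the pixel's ray), 0 where there is no reading), "fx", "fy", "cx", "cy" (pixels), "k1" (the pictures are not rectified: a ray, as slopes to the right and down, at radius r is drawn at 1 + k1 r^2 times it, then the intrinsics apply), "T" (4x4, takes a point from camera to world coordinates); the wrist camera has in their place "T_tool_cam" (4x4, takes a point from camera to tool coordinates, whose origin is the TCP and whose axes are the flange's). Camera axes: x right, y down, z forward; pixel columns grow to the right and rows downward; lengths in m; the calibration is good to about 2 mm. A picture is of the moment at which its call begins: read the wrist's pose just before it.
- robot.finish_job(): hands the job in, once; it reports no verdict.
The state is a dict: "clock": time; "qpos": joint angles; "joint_velocities": joint speeds; "effort": joint torques, N m; "tcp_pos": TCP position; "eef_rot": TCP orientation; "contact_force": force on the tool from outside, world axes, zero at the start; "moment": the same for the moment, N m; "width": opening from 0.0 (shut) to 1.0 (fully open).
Only numpy, scipy, OpenCV 4.12 (cv2) and the standard library are available. Lean on these libraries where they do the work, as an engineer would, in place of code of your own. Each camera call takes 0.05 s, during which the arm holds its last target. There are 200 camera calls.

### The job

The steel sample cell with the orange cap is jammed in its aluminium cooling block. Rock it over to one side and then the other, towards the two black cheeks, to push both cheeks back, then pull it straight up and stand it upright in the white tray; leave the blue and green cells where they are.

Things in the scene. Friction and masses are not known exactly. Their poses are not given: they have to be found in the camera images.
- cell_orange: Steel sample cell with an orange cap, upright, 90 mm tall, 0.2 kg; origin at the centre of its underside, z up. Foot 27 mm across (z 0 to 12), neck 18 mm across (z 12 to 62), block-shaped cap (z 62 to 90) 26 mm along its x, 34 mm along its y. Starts in block_a, axes along the block's. The cheeks overhang the foot: a straight pull rises about 12 mm, then jams.
- cell_orange_cap (a point): Centre of the orange cap, 76 mm above the cell's underside; grip here, best across the 26 mm (fingers closing along the cell's x). Tip cell and gripper together about the foot by 0.2 to 0.25 rad towards the block's +y, back upright, then towards -y: the cap goes 15 to 20 mm sideways, with about 10 N, and the neck pushes each cheek back. Upright again, it lifts straight out.
- block_a: Fixed aluminium block holding the orange cell: 46 mm in its x, 104 mm in its y, 60 mm high; origin at the centre of its underside, z up. The cell stands on its axis on a floor 10 mm above the bench, in a pocket 34 by 28.5 mm, 12 mm deep. Two black cheeks, seen from above on the cell's +y and -y sides, 34 to 60 mm above the bench, faces 9.5 mm from the axis.
- block_a_left (a joint): Black cheek on the block's +y side: metres pushed back towards +y, 0 = in against the neck, 0.007 = end of travel. It takes about 7 N and stays where it is pushed. The foot passes easily once both cheeks are about 4.5 mm back or more.
- block_a_right (a joint): The same for the cheek on the block's -y side: metres pushed back (towards -y).
- tray: Fixed white square tray, 110 by 110 mm, 22 mm high, walls 5 mm, inner floor 5 mm above the bench and 100 by 100 mm. Origin at the centre of its underside. Empty at the start. It may stand at the left or at the right; the grey tray on the other side is not it.
- cell_blue: The same kind of cell with a blue cap, 90 mm tall, jammed in another block of the same kind. To be left alone. Origin at the centre of its underside.
- cell_green: The same kind of cell with a green cap, standing loose in a grey tray of the same size as the white one. To be left alone. Origin at the centre of its underside.
Not all that is in view belongs to the job. Leave any purple look-alike of the cell_orange alone. What is shaped like the tray but brown is not meant.

How it is judged:
By the outcome, as a careful person would: the job done as asked, in the order asked, and still so for the second after the job is handed in, with the robot touching nothing.
It also fails if it takes over 53 s, if anything falls off the work surface, if the arm or the gripper's body presses on something with over 40 N, if the wrist force passes 120 N, or if a joint passes its speed limit or range.

## Working session

There is one attempt and no reset: what is moved stays moved. The work goes in short steps, Python scripts to look and compute and a tool call to move; the robot and the scene stay as the last step left them, time stands still between calls to the robot, and variables do not carry over. Pictures are saved under pics/ and viewed, about 8 in all and at most 12, crops included, and the job is handed in when it is done.

Besides the shell and the picture viewer there is one more tool, called after "Emit:" as name([rows], argument=value, ...), one row to a line, values as JSON. drive_tool: Moves the arm, as the interface text tells. Its arguments: {"type":"object","properties":{"increments":{"type":"array","items":{"type":"array"}},"force":{"type":"number"}},"required":["increments"]}

```bash
mkdir -p pics
cat > h.py <<'E'
import numpy as np, cv2
from workcell import robot
from scipy.spatial.transform import Rotation as R
def shot(n):
    s=robot.get_state(); f=robot.grab_frame(n)
    if n=='wrist':
        T=np.eye(4); T[:3,:3]=R.from_quat(s['eef_rot']).as_matrix(); T[:3,3]=s['tcp_pos']
        f['T']=T@np.array(f['T_tool_cam'])
    f['T']=np.array(f['T']); return f
def rays(f,uv):
    K=np.array([[f['fx'],0,f['cx']],[0,f['fy'],f['cy']],[0,0,1.]])
    p=cv2.undistortPoints(np.array(uv,float).reshape(-1,1,2),K,np.array([f['k1'],0,0,0.])).reshape(-1,2)
    return np.c_[p,np.ones(len(p))]
def on_plane(f,uv,z):
    d=rays(f,uv)@f['T'][:3,:3].T; o=f['T'][:3,3]
    return o+d*((z-o[2])/d[:,2])[:,None]
def by_depth(f,uv):
    uv=np.array(uv).reshape(-1,2).astype(int); r=rays(f,uv); z=f['depth'][uv[:,1],uv[:,0]]
    return (r*z[:,None])@f['T'][:3,:3].T+f['T'][:3,3]
E
python3 - <<'E'
from h import *
ims=[]
for n in ['scene','side','wrist']:
    f=shot(n); np.save('pics/'+n+'.npy',f,allow_pickle=True); cv2.imwrite(f'pics/{n}0.png',f['pixels']); print(n,f['T'].round(3).tolist(),f['fx'],f['k1'])
print(robot.get_state())
E
```

```text
scene [[-0.276, 0.585, -0.763, 1.344], [0.961, 0.161, -0.224, 0.296], [-0.008, -0.795, -0.607, 0.781], [0.0, 0.0, 0.0, 1.0]] 485.9567666321862 0.02747262491793879
side [[0.901, -0.226, 0.37, 0.144], [-0.433, -0.438, 0.787, -0.7], [-0.015, -0.87, -0.493, 0.514], [0.0, 0.0, 0.0, 1.0]] 403.7631534877597 -0.0563499519139572
wrist [[1.0, 0.001, -0.001, 0.625], [0.0, -0.963, -0.271, 0.069], [-0.001, 0.271, -0.963, 0.373], [0.0, 0.0, 0.0, 1.0]] 299.02814772462744 0.007131211650832808
{'clock': 0.15, 'qpos': array([-0.06289124,  0.38407927,  0.01633955,  1.37089519, -0.00630108,
        1.38818714, -0.0464916 ]), 'joint_velocities': array([-5.05889181e-04, -2.10699720e-03, -8.34349660e-05, -1.82271449e-03,
       -7.13294302e-04,  6.62678035e-04, -7.50968690e-05]), 'effort': array([ 3.13456680e-03, -6.28150821e+01,  8.46451297e-01, -3.72163582e+01,
        1.68576470e-02,  1.09401988e-02, -6.53258235e-05]), 'tcp_pos': array([6.24619594e-01, 5.74887421e-05, 2.30494891e-01]), 'eef_rot': array([ 7.07072382e-01,  7.07140770e-01, -5.37138942e-04, -5.38222485e-04]), 'contact_force': array([-0.05460108, -0.44674761, -0.03997237]), 'moment': array([-0.01387027,  0.0086467 , -0.01387727]), 'width': 0.9983197021690224}
```

View pics/scene0.png

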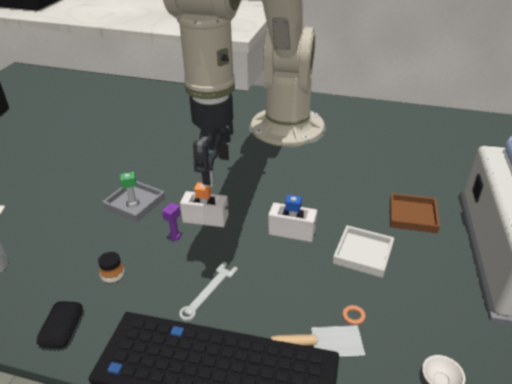

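View pics/side0.png

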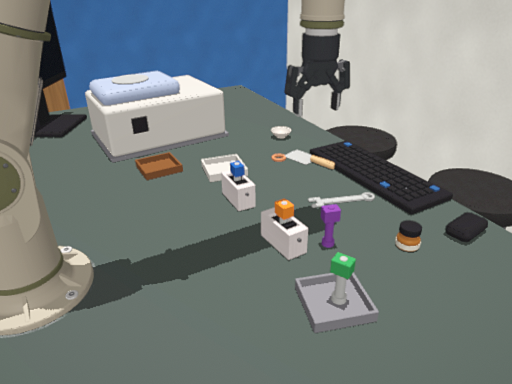

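Scene picture: the orange-capped cell is in its block at (203,190). Look-alikes are the purple cell (173,220), blue cell (293,203), green cell (129,185), the orange-brown jar (111,267) and the orange ring (354,314). I choose (203,190). The white tray is at (364,250); brown (414,212) and grey (134,198) are not it. The side picture agrees: orange cap (285,208), white tray (224,166).

```bash
cat >> h.py <<'E'
def blob(f,lo,hi,near=None,rad=60):
    hsv=cv2.cvtColor(f['pixels'],cv2.COLOR_BGR2HSV); m=cv2.inRange(hsv,np.array(lo),np.array(hi))
    if near is not None:
        w=np.zeros_like(m); cv2.circle(w,near,rad,255,-1); m&=w
    n,l,st,c=cv2.connectedComponentsWithStats(m); k=1+st[1:,4].argmax()
    return (l==k),st[k],c[k]
E
python3 - <<'E'
from h import *
F={n:np.load(f'pics/{n}.npy',allow_pickle=True).item() for n in ['scene','side','wrist']}
for n,near,tn in [('scene',(203,190),(364,250)),('side',(285,208),(224,166))]:
    f=F[n]
    m,st,c=blob(f,(5,150,80),(18,255,255),near,20); print(n,'cap',st,c,on_plane(f,[c],.086).round(4))
    v,u=np.nonzero(m); P=by_depth(f,np.c_[u,v]); P=P[P[:,2]>.094]; print(' top pts',len(P),np.median(P,0).round(4),P.min(0).round(3),P.max(0).round(3), cv2.minAreaRect((P[:,:2]*1000).astype(np.float32)))
    # block top
    hsv=cv2.cvtColor(f['pixels'],cv2.COLOR_BGR2HSV)
    g=np.mgrid[0:512,0:384].reshape(2,-1).T; A=by_depth(f,g)
    sel=(np.hypot(A[:,0]-np.median(P[:,0]),A[:,1]-np.median(P[:,1]))<.075)&(abs(A[:,2]-.06)<.004)
    B=A[sel]; print(' block',len(B),cv2.minAreaRect((B[:,:2]*1000).astype(np.float32)))
    m,st,c=blob(f,(0,0,130),(180,70,255),tn,45); v,u=np.nonzero(m); P=by_depth(f,np.c_[u,v]); P=P[abs(P[:,2]-.022)<.004]
    print(' tray',st,c,len(P),cv2.minAreaRect((P[:,:2]*1000).astype(np.float32)))
w=F['wrist']; m,st,c=blob(w,(5,150,80),(18,255,255)); print('wrist',st,c,on_plane(w,[c],.1))
v,u=np.nonzero(m);P=by_depth(w,np.c_[u,v]);P=P[P[:,2]>.094];print(np.median(P,0),cv2.minAreaRect((P[:,:2]*1000).astype(np.float32)))
g=np.mgrid[0:512,0:384].reshape(2,-1).T; A=by_depth(w,g)
sel=(np.hypot(A[:,0]-np.median(P[:,0]),A[:,1]-np.median(P[:,1]))<.075)&(abs(A[:,2]-.06)<.004)
print(' block',sel.sum(),cv2.minAreaRect((A[sel][:,:2]*1000).astype(np.float32)))
E
```

```text
scene cap [195 183  16  16 156] [202.10897436 191.99358974] [[ 0.5076 -0.0884  0.086 ]]
 top pts 45 [ 0.5083 -0.0907  0.0974] [ 0.491 -0.105  0.094] [1.344 0.296 0.781] ((913.3258056640625, 106.02909851074219), (941.5878295898438, 29.987394332885742), 25.662843704223633)
 block 333 ((522.4603881835938, -88.6163558959961), (95.5611572265625, 104.45159912109375), 6.661051273345947)
 tray [ 333  225   62   52 2192] [363.47125912 250.21304745] 355 ((519.55322265625, 298.5071105957031), (111.62478637695312, 115.87425994873047), 83.02538299560547)
side cap [275 199  19  20 276] [283.87681159 209.13405797] [[ 0.4959 -0.0927  0.086 ]]
 top pts 114 [ 0.4916 -0.1003  0.0986] [ 0.482 -0.111  0.094] [ 0.51  -0.076  0.101] ((495.63250732421875, -93.24076843261719), (26.523475646972656, 34.696136474609375), 5.272464275360107)
 block 464 ((494.90118408203125, -91.64605712890625), (48.27095031738281, 106.76841735839844), 7.3827643394470215)
 tray [ 201  153   55   57 1557] [229.75080283 178.746307  ] 221 ((507.4114990234375, 211.5013427734375), (287.11102294921875, 111.1534423828125), 84.11736297607422)
wrist [309 304  36  26 385] [324.53506494 313.02337662] [[ 0.70142074 -0.14170396  0.1       ]]
[0.62459994 0.06912189 0.37294556] ((624.5999145507812, 69.12188720703125), (0.0, 0.0), 0.0)
 block 0 ((0.0, 0.0), (0.0, 0.0), 0.0)
```

View pics/wrist0.png

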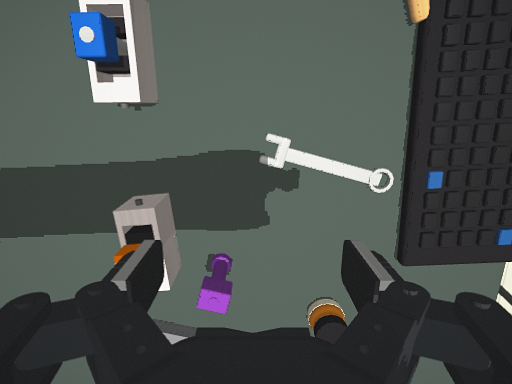

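The wrist picture shows the orange block at (145,240), partly behind the left finger, with the purple look-alike at (215,290). The cell is at about (0.496,-0.092) with a yaw of about 7°. I'll move above it for a closer look.

Emit:
drive_tool([
  [[0,0,2],[-30,-20,0],75],
  [[0,0,4],[-65,-46,0],75],
  [[0,0,6],[-100,-72,0],75],
  [[0,0,7],[-128,-92,0],75],
  [[0,0,7],[-128,-92,0],75],
  [[0,0,7],[-128,-92,0],75],
])

```text
clock: 0.65
tcp_pos: [0.4954, -0.0939, 0.2316]
eef_rot: [0.664, 0.748, -0.0, 0.0]
contact_force: [0.8, 0.5, 0.3]
width: 0.876
```

Run:
```python
from h import *
s=robot.get_state(); print(s['clock'],s['tcp_pos'],R.from_quat(s['eef_rot']).as_matrix().round(3).tolist(), s['contact_force'])
f=shot('wrist'); cv2.imwrite('pics/wrist1.png',f['pixels'])
m,st,c=blob(f,(5,150,60),(20,255,255),(256,192),120); print(st,c,on_plane(f,[c],.1))
v,u=np.nonzero(m);P=by_depth(f,np.c_[u,v]);P=P[abs(P[:,2]-.1)<.006];print(len(P),np.median(P,0),cv2.minAreaRect((P[:,:2]*1000).astype(np.float32)))
g=np.mgrid[0:512,0:384].reshape(2,-1).T; A=by_depth(f,g)
B=A[(np.hypot(A[:,0]-.496,A[:,1]+.092)<.075)&(abs(A[:,2]-.06)<.004)]
print('block',len(B),np.median(B[:,2]),cv2.minAreaRect((B[:,:2]*1000).astype(np.float32)))
# tray from scene+side at start
for n,near in [('scene',(364,250)),('side',(224,166))]:
    f=np.load(f'pics/{n}.npy',allow_pickle=True).item()
    A=by_depth(f,g); B=A[(np.hypot(A[:,0]-.52,A[:,1]-.30)<.09)&(abs(A[:,2]-.022)<.004)]
    print('tray',n,len(B),cv2.minAreaRect((B[:,:2]*1000).astype(np.float32)))
```

```text
0.65 [ 0.49541231 -0.09389929  0.23159251] [[-0.118, 0.993, 0.0], [0.993, 0.118, -0.0], [-0.0, 0.0, -1.0]] [0.83181269 0.52729428 0.27629418]
[241 158  28  40 941] [254.74495218 176.95005313] [[ 0.49690902 -0.08692245  0.1       ]]
815 [ 0.49748881 -0.08788853  0.09989878] ((497.68914794921875, -89.97340393066406), (24.92420768737793, 33.540496826171875), 6.29189920425415)
block 2516 0.060020218234400985 ((497.5102844238281, -90.68759155273438), (46.01911926269531, 104.44080352783203), 5.467931747436523)
tray scene 355 ((519.55322265625, 298.5071105957031), (111.62478637695312, 115.87425994873047), 83.02538299560547)
tray side 133 ((516.9613647460938, 297.51031494140625), (114.74320983886719, 110.97795104980469), 83.2668685913086)
```

View pics/wrist1.png

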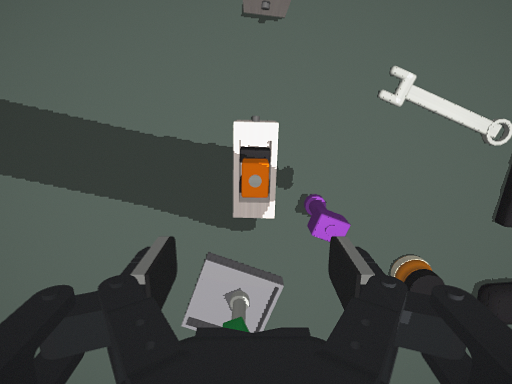

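The close view confirms the choice: the orange cap is at (255,178) in its block with black cheeks. The purple cell at (328,225) is clear of the path. The cap is at (0.4977,-0.090) with a yaw of about 6°, so I'll descend.

Emit:
drive_tool([
  [[0,0,-1],[1,2,-25],60],
  [[0,0,-1],[1,2,-55],60],
  [[0,0,-1],[1,2,-85],60],
  [[0,0,-1],[1,2,-115],60],
  [[0,0,-1],[1,2,-140],60],
  [[0,0,-1],[1,2,-155],60],
  [[0,0,-1],[1,2,-163],60],
  [[0,0,-1],[1,2,-163],60],
  [[0,0,-1],[1,2,-163],60],
], force=60)

```text
clock: 1.45
tcp_pos: [0.4987, -0.0893, 0.0685]
eef_rot: [0.669, 0.744, 0.0, -0.0]
contact_force: [0.2, -0.3, 0.2]
width: 0.707
```

Run:
```python
from h import *
s=robot.get_state(); M=R.from_quat(s['eef_rot']).as_matrix(); print(s['clock'],s['tcp_pos'],np.degrees(np.arctan2(M[1,1],M[0,1])),s['contact_force'])
f=shot('wrist'); cv2.imwrite('pics/wrist2.png',f['pixels'])
m,st,c=blob(f,(5,150,60),(20,255,255),(256,250),150); print(st,c)
v,u=np.nonzero(m);P=by_depth(f,np.c_[u,v]);P=P[abs(P[:,2]-.1)<.004];print(len(P),cv2.minAreaRect((P[:,:2]*1000).astype(np.float32)))
```

```text
1.45 [ 0.4987027  -0.08930495  0.0685023 ] 6.069627499964235 [ 0.23549194 -0.31762931  0.16260756]
[ 218  220   62   94 4842] [248.82218092 264.74473358]
3735 ((497.0932312011719, -89.89005279541016), (25.68053436279297, 34.481056213378906), 5.501720905303955)
```

View pics/wrist2.png

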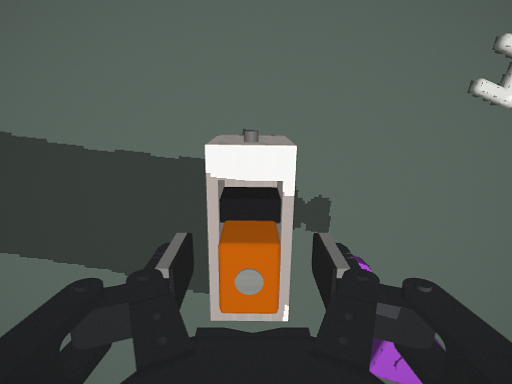

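The cap (249,265) sits between the open pads, about 1.5 mm off centre, and the black cheek shows at (250,203). I'll centre on it and close.

Emit:
drive_tool([
  [[0,0,-0.5],[-1.5,-0.5,-1],60],
  [[0,0,-0.5],[-1.5,-0.5,-1],60],
  [[0,0,-0.5],[-1.5,-0.5,-1],20],
  [[0,0,-0.5],[-1.5,-0.5,-1],20],
  [[0,0,-0.5],[-1.5,-0.5,-1],20],
  [[0,0,-0.5],[-1.5,-0.5,-1],20],
  [[0,0,-0.5],[-1.5,-0.5,-1],20],
  [[0,0,-0.5],[-1.5,-0.5,-1],20],
  [[0,0,-0.5],[-1.5,-0.5,-1],20],
  [[0,0,-0.5],[-1.5,-0.5,-1],20],
], force=70)

```text
clock: 2.33
tcp_pos: [0.497, -0.0905, 0.0678]
eef_rot: [0.672, 0.74, 0.0, 0.0]
contact_force: [-1.4, 0.6, 5.9]
width: 0.295
```

Emit:
drive_tool([
  [[-1,-0.1,0],[-0.1,1,1],20],
  [[-2.5,-0.2,0],[-0.2,2.5,1.5],20],
  [[-4,-0.4,0],[-0.4,4,2],20],
  [[-5.5,-0.5,0],[-0.5,5.5,2],20],
  [[-7,-0.7,0],[-0.7,7,2],20],
  [[-8.5,-0.8,0],[-0.8,8.4,2],20],
  [[-10,-0.95,0],[-0.95,9.9,2],20],
  [[-11.5,-1.1,0],[-1.1,11.3,2],20],
  [[-12.5,-1.2,0],[-1.2,12.3,2],20],
  [[-12.5,-1.2,0],[-1.2,12.3,2],20],
  [[-12.5,-1.2,0],[-1.2,12.3,2],20],
  [[-12.5,-1.2,0],[-1.2,12.3,2],20],
])

```text
clock: 3.33
tcp_pos: [0.495, -0.08, 0.0695]
eef_rot: [0.669, 0.735, -0.074, 0.081]
contact_force: [0.4, -5.3, 5.2]
width: 0.296
```

Emit:
drive_tool([
  [[-0.7,-0.1,0],[-0.1,1.5,0],20],
  [[-1.4,-0.1,0],[-0.3,3,0],20],
  [[-1.4,-0.1,0],[-0.3,3,0],20],
  [[-1.4,-0.1,0],[-0.3,3,0],20],
])

```text
clock: 3.67
tcp_pos: [0.4948, -0.079, 0.0696]
eef_rot: [0.669, 0.733, -0.084, 0.091]
contact_force: [1.7, -12.8, 1.5]
width: 0.294
```

Run:
```python
from h import *
for n in ['wrist','scene','side']:
    f=shot(n); np.save(f'pics/t_{n}.npy',f,allow_pickle=True); cv2.imwrite(f'pics/{n}3.png',f['pixels'])
a=cv2.imread('pics/scene3.png')[160:240,160:260]; b=cv2.imread('pics/side3.png')[170:270,230:330]
o=np.hstack([cv2.resize(x,(400,400),interpolation=cv2.INTER_CUBIC) for x in (cv2.imread('pics/wrist3.png')[120:384,130:394],b)]); cv2.imwrite('pics/c3.png',o)
```

```text
(no output)
```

View pics/c3.png

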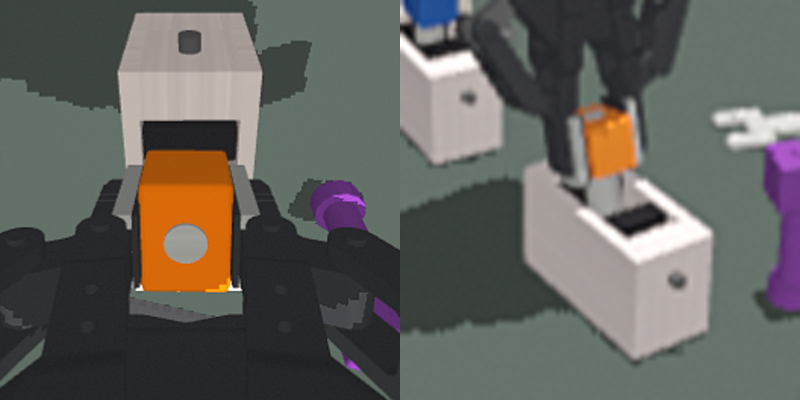

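The pictures show the cell tipped towards +y (cap at (185,220) in the left crop), with the force rising to 12.8 N at almost no further motion, so that cheek is at its end stop. Next it goes back upright, then over to -y.

Emit:
drive_tool([
  [[2,0.2,0],[0.2,-2,0],20],
  [[4,0.4,0],[0.4,-4.5,0],20],
  [[6,0.6,0],[0.6,-7,0],20],
  [[8,0.8,0],[0.8,-9.5,0],20],
  [[10,0.9,0],[1,-11.5,0],20],
  [[12,1.1,0],[1.3,-13.5,-0.5],20],
  [[13.9,1.3,0],[1.5,-15.3,-1],20],
  [[13.9,1.3,0],[1.5,-15.3,-1],20],
  [[13.9,1.3,0],[1.5,-15.3,-1],20],
])

```text
clock: 4.57
tcp_pos: [0.4961, -0.0909, 0.0679]
eef_rot: [0.673, 0.74, -0.001, -0.0]
contact_force: [0.0, 0.2, -1.5]
width: 0.294
```

Emit:
drive_tool([
  [[2,0.2,0],[0.2,-2,0.5],20],
  [[4,0.4,0],[0.4,-4,1],20],
  [[6,0.6,0],[0.6,-6,1],20],
  [[8,0.8,0],[0.8,-8,1],20],
  [[10,0.9,0],[0.9,-10,1],20],
  [[12,1.1,0],[1.1,-12,1],20],
  [[13.9,1.3,0],[1.3,-14,1],20],
  [[13.9,1.3,0],[1.3,-15,1],20],
  [[13.9,1.3,0],[1.3,-15,1],20],
  [[13.9,1.3,0],[1.3,-15,1],20],
])

```text
clock: 5.4
tcp_pos: [0.4974, -0.1018, 0.0695]
eef_rot: [0.666, 0.736, 0.082, -0.091]
contact_force: [-3.1, 9.5, 6.6]
width: 0.29
```

Emit:
drive_tool([
  [[0.2,0,0],[0,-1,0],20],
  [[0.2,0,0],[0,-1.5,0],20],
  [[0.2,0,0],[0,-1.5,0],20],
  [[0.2,0,0],[0,-1.5,0],20],
])

```text
clock: 5.73
tcp_pos: [0.4974, -0.102, 0.0695]
eef_rot: [0.665, 0.736, 0.084, -0.093]
contact_force: [-2.5, 12.1, 5.6]
width: 0.297
```

Emit:
drive_tool([
  [[-2,-0.2,0],[-0.2,2,0],20],
  [[-4,-0.4,0],[-0.4,4.5,0],20],
  [[-6,-0.6,0],[-0.6,7,0],20],
  [[-8,-0.8,0],[-0.8,9.5,0],20],
  [[-10,-0.9,0],[-1,12,0],20],
  [[-12,-1.1,0],[-1.2,14.5,-0.5],20],
  [[-14.1,-1.3,0],[-1.3,16.5,-1],20],
  [[-14.1,-1.3,0],[-1.3,16.5,-1],20],
  [[-14.1,-1.3,0],[-1.3,16.5,-1],20],
])

```text
clock: 6.48
tcp_pos: [0.4962, -0.0897, 0.0681]
eef_rot: [0.672, 0.741, -0.0, -0.0]
contact_force: [-0.2, 0.2, -1.1]
width: 0.29
```

Run:
```python
from h import *
for n in ['wrist','scene','side']:
    f=shot(n); cv2.imwrite(f'pics/{n}4.png',f['pixels'])
    if n!='scene':
        # top face points of block, and black (cheek) points at z~.06 projected on block y
        g=np.mgrid[0:512,0:384].reshape(2,-1).T; A=by_depth(f,g); V=f['pixels'].max(2)[g[:,1],g[:,0]]
        a=np.radians(5.5); d=A[:,:2]-[.4972,-.0902]; x=d@[np.cos(a),np.sin(a)]; y=d@[-np.sin(a),np.cos(a)]
        k=(abs(A[:,2]-.06)<.003)&(abs(x)<8)&(abs(x)<.008)&(abs(y)<.05)&(V<70)
        print(n,k.sum(),np.percentile(y[k&(y>0)]*1000,[0,5,95,100]) if (k&(y>0)).any() else '',np.percentile(y[k&(y<0)]*1000,[0,5,95,100]) if (k&(y<0)).any() else '')
a=cv2.imread('pics/scene4.png')[160:240,160:260]; b=cv2.imread('pics/side4.png')[170:270,230:330]
cv2.imwrite('pics/c4.png',np.hstack([cv2.resize(x,(400,400),interpolation=cv2.INTER_CUBIC) for x in (cv2.imread('pics/wrist4.png')[100:364,120:384],b)]))
```

```text
wrist 773 [16.42147382 17.6323237  30.20443172 30.71710256] 
side 24  [-33.16546993 -30.84355439 -19.92959089 -19.54274216]
```

View pics/c4.png

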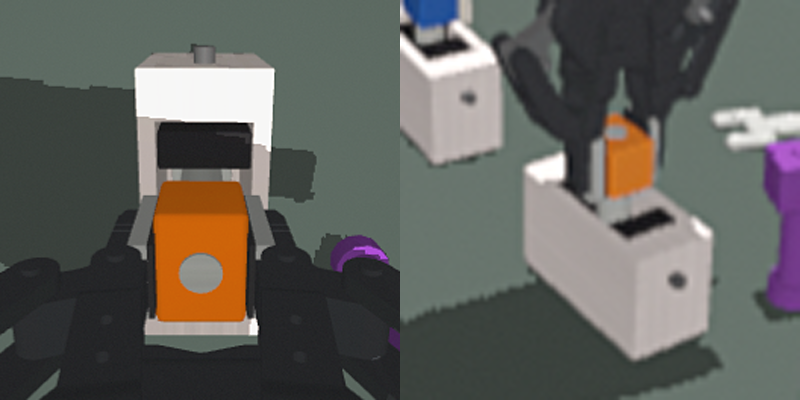

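The cell is upright. The +y cheek face is now 16.4 mm from the axis (6.9 mm back), and the cell's neck shows free at (200,170) in the left crop. I'll lift it gently.

Emit:
drive_tool([
  [[0,0,0],[0,0,5],20],
  [[0,0,0],[0,0,10],20],
  [[0,0,0],[0,0,15],20],
  [[0,0,0],[0,0,20],20],
  [[0,0,0],[0,0,25],20],
])

```text
clock: 7.05
tcp_pos: [0.4967, -0.0906, 0.0941]
eef_rot: [0.672, 0.74, 0.0, 0.0]
contact_force: [1.0, 0.5, -1.7]
width: 0.295
```

Emit:
drive_tool([
  [[0,0,0],[0,0,8],20],
  [[0,0,0],[0,0,18],20],
  [[0,0,0],[0,0,35],20],
  [[0,0,0],[0,0,60],20],
  [[0,0,0],[0,0,90],20],
  [[0,0,0],[0,0,120],20],
  [[0,0,0],[0,0,130],20],
  [[0,0,0],[0,0,130],20],
])

```text
clock: 7.72
tcp_pos: [0.4982, -0.0907, 0.227]
eef_rot: [0.672, 0.74, 0.002, 0.003]
contact_force: [0.1, -0.7, -2.0]
width: 0.292
```

Emit:
drive_tool([
  [[0,0,0],[1,15,0],20],
  [[0,0,0],[3,40,0],20],
  [[0,0,0],[5,70,0],20],
  [[0,0,0],[7,100,0],20],
  [[0,0,0],[9,130,0],20],
  [[0,0,0],[11,160,0],20],
  [[0,0,0],[13,190,0],20],
  [[0,0,0],[15,220,0],20],
  [[0,0,0],[17,250,0],20],
  [[0,0,0],[19,280,0],20],
  [[0,0,0],[20,310,0],20],
  [[0,0,0],[21,340,0],20],
  [[0,0,0],[21,365,0],20],
  [[0,0,0],[21,380,0],20],
  [[0,0,0],[21,388,0],20],
  [[0,0,0],[21,388,0],20],
  [[0,0,0],[21,388,0],20],
])

```text
clock: 9.13
tcp_pos: [0.5177, 0.2961, 0.2226]
eef_rot: [0.673, 0.74, -0.001, 0.0]
contact_force: [1.5, -0.2, -1.7]
width: 0.298
```

Run:
```python
from h import *
fs={n:shot(n) for n in ['wrist','side','scene']}
s=robot.get_state(); print(s['tcp_pos'],R.from_quat(s['eef_rot']).as_matrix()[:,2])
g=np.mgrid[0:512,0:384].reshape(2,-1).T
for n,f in fs.items():
    A=by_depth(f,g); B=A[(np.hypot(A[:,0]-.518,A[:,1]-.298)<.09)&(abs(A[:,2]-.022)<.004)]
    print('tray',n,len(B),cv2.minAreaRect((B[:,:2]*1000).astype(np.float32)) if len(B)>5 else '')
    # held cell: steel neck/foot points
    C=A[(np.hypot(A[:,0]-s['tcp_pos'][0],A[:,1]-s['tcp_pos'][1])<.02)&(A[:,2]>.1)&(A[:,2]<s['tcp_pos'][2]-.005)]
    for lo in np.arange(.13,.2,.012):
        k=C[(C[:,2]>=lo)&(C[:,2]<lo+.012)]
        if len(k)>3: print(n,round(lo,3),len(k),k.mean(0).round(4),C[:,2].min().round(4))
cv2.imwrite('pics/c5.png',np.hstack([cv2.resize(fs['scene']['pixels'][150:300,290:440],(390,390)),cv2.resize(fs['side']['pixels'][60:210,150:300],(390,390))]))
```

```text
[0.51823346 0.29540879 0.22333344] [ 3.53016504e-04 -8.63014736e-04 -9.99999565e-01]
tray wrist 1519 ((518.539794921875, 298.994140625), (110.3956298828125, 110.2662353515625), 82.94477844238281)
wrist 0.154 4 [0.5138 0.3078 0.1653] 0.1647
wrist 0.166 527 [0.5174 0.3033 0.1751] 0.1647
wrist 0.178 151 [0.5172 0.3031 0.184 ] 0.1647
wrist 0.19 163 [0.5173 0.3036 0.1959] 0.1647
tray side 130 ((517.1478881835938, 298.8422546386719), (114.57752227783203, 111.5547103881836), 83.32098388671875)
side 0.166 47 [0.5144 0.2853 0.1725] 0.1651
side 0.178 31 [0.5147 0.2879 0.1839] 0.1651
side 0.19 29 [0.5146 0.2879 0.1959] 0.1651
tray scene 353 ((519.4412841796875, 298.47509765625), (111.62737274169922, 115.59049224853516), 83.1019287109375)
scene 0.154 17 [0.5282 0.2938 0.1642] 0.1616
scene 0.166 81 [0.5271 0.2933 0.1732] 0.1616
scene 0.178 47 [0.5257 0.2932 0.1838] 0.1616
scene 0.19 42 [0.5254 0.2935 0.1959] 0.1616
```

View pics/c5.png

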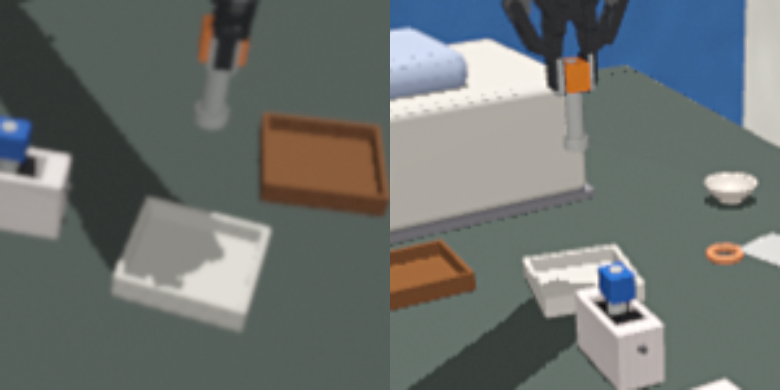

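The cell hangs upright over the white tray (held cell at (212,110), tray at (192,265) in the left crop), with its underside 58.7 mm below the TCP. I'll lower it.

Emit:
drive_tool([
  [[0,0,0],[0,2,-20],20],
  [[0,0,0],[0,2,-50],20],
  [[0,0,0],[0,2,-80],20],
  [[0,0,0],[0,2,-110],20],
  [[0,0,0],[0,2,-135],20],
  [[0,0,0],[0,2,-148],20],
  [[0,0,0],[0,2,-153],20],
  [[0,0,0],[0,2,-155],20],
  [[0,0,0],[0,2,-155],20],
  [[0,0,0],[0,2,-155],20],
])

```text
clock: 10.12
tcp_pos: [0.5185, 0.2997, 0.0698]
eef_rot: [0.673, 0.74, 0.001, 0.0]
contact_force: [-0.0, -0.0, -2.3]
width: 0.293
```

Emit:
drive_tool([
  [[0,0,0],[0,0,-2],20],
  [[0,0,0],[0,0,-4],20],
  [[0,0,0],[0,0,-5.5],20],
  [[0,0,0],[0,0,-6.5],20],
  [[0,0,0],[0,0,-6.5],20],
  [[0,0,0],[0,0,-6.5],20],
])

```text
clock: 10.62
tcp_pos: [0.5178, 0.2998, 0.0629]
eef_rot: [0.672, 0.74, 0.0, 0.0]
contact_force: [-1.9, -1.2, 6.4]
width: 0.291
```

It touched down at 6 N. I'll release, let it settle, and back off straight up.

Emit:
drive_tool([
  [[0,0,0],[0,0,0],35],
  [[0,0,0],[0,0,0],45],
  [[0,0,0],[0,0,0],60],
  [[0,0,0],[0,0,0],65],
  [[0,0,0],[0,0,0],65],
  [[0,0,0],[0,0,0],65],
  [[0,0,0],[0,0,0],65],
])

```text
clock: 11.2
tcp_pos: [0.5175, 0.2995, 0.0617]
eef_rot: [0.672, 0.74, -0.0, -0.0]
contact_force: [-0.4, -0.1, 0.7]
width: 0.76
```

Emit:
drive_tool([
  [[0,0,0],[0,0,10],70],
  [[0,0,0],[0,0,30],70],
  [[0,0,0],[0,0,60],70],
  [[0,0,0],[0,0,90],70],
  [[0,0,0],[0,0,125],70],
  [[0,0,0],[0,0,160],70],
  [[0,0,0],[0,0,160],70],
  [[0,0,0],[0,0,160],70],
])

```text
clock: 11.87
tcp_pos: [0.5187, 0.3005, 0.2255]
eef_rot: [0.672, 0.74, 0.003, 0.001]
contact_force: [-0.9, -0.5, -0.1]
width: 0.818
```

Run:
```python
from h import *
fs={n:shot(n) for n in ['wrist','side','scene']}
g=np.mgrid[0:512,0:384].reshape(2,-1).T
f=fs['wrist']; m,st,c=blob(f,(5,150,60),(20,255,255),(256,192),120)
v,u=np.nonzero(m);P=by_depth(f,np.c_[u,v]);P=P[P[:,2]>.085];print('cap',np.median(P[:,2]),cv2.minAreaRect((P[:,:2]*1000).astype(np.float32)))
f=fs['side']; A=by_depth(f,g); V=f['pixels'].max(2)[g[:,1],g[:,0]]
a=np.radians(5.5); d=A[:,:2]-[.4972,-.0902]; x=d@[np.cos(a),np.sin(a)]; y=d@[-np.sin(a),np.cos(a)]
k=(abs(A[:,2]-.06)<.003)&(abs(x)<.008)&(abs(y)<.05)&(V<70)
print('cheeks',y[k&(y>0)].min(initial=9)*1000,y[k&(y<0)].max(initial=-9)*1000)
print(robot.get_state()['contact_force'])
cv2.imwrite('pics/c6.png',np.hstack([cv2.resize(fs['scene']['pixels'][150:300,120:420],(400,200)),cv2.resize(fs['side']['pixels'][130:330,170:390],(400,364))[:200]]) if 0 else np.vstack([cv2.resize(fs['scene']['pixels'][150:290,100:440],(720,296)),cv2.resize(fs['side']['pixels'][100:340,130:420],(720,596))[:300]]))
```

```text
cap 0.09493579046183931 ((515.723388671875, 326.3616638183594), (24.969757080078125, 85.25791931152344), 5.380631923675537)
cheeks 12.780092301552335 -19.225929065532
[-0.15099624  1.13830592 -0.89340158]
```

View pics/c6.png

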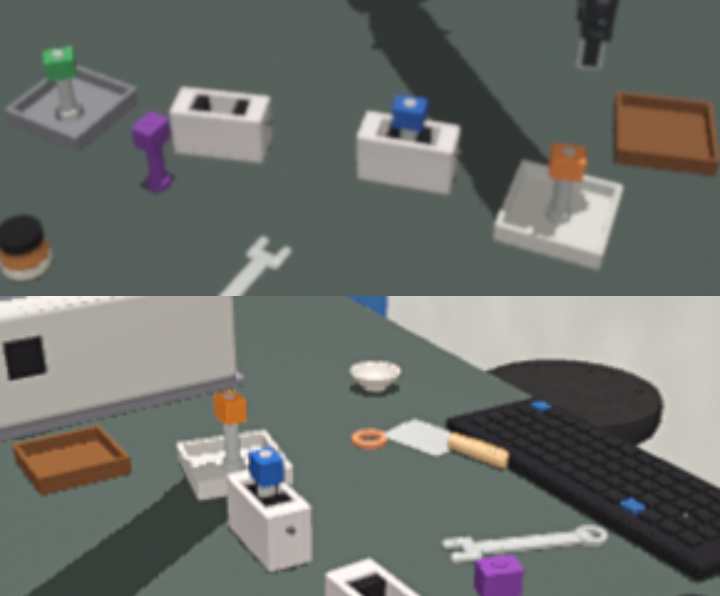

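The orange cell stands upright in the white tray ((565,180) in the top crop; cap top at 95 mm), and the blue, green and purple cells are untouched. One side-view cheek number (12.8 mm) disagrees with the earlier 16.4, so I'll check once more from the scene camera before handing in.

Run:
```python
from h import *
g=np.mgrid[0:512,0:384].reshape(2,-1).T; a=np.radians(5.5)
for n in ['scene','side']:
    f=shot(n); A=by_depth(f,g); V=f['pixels'].max(2)[g[:,1],g[:,0]]
    d=A[:,:2]-[.4972,-.0902]; x=d@[np.cos(a),np.sin(a)]; y=d@[-np.sin(a),np.cos(a)]
    k=(abs(A[:,2]-.06)<.0025)&(abs(x)<.012)&(abs(y)<.04)&(V<60)
    print(n,k.sum(),np.histogram(y[k]*1000,np.arange(-40,41,2))[0])
```

```text
scene 22 [0 0 0 0 0 0 3 3 2 5 1 0 0 0 0 0 0 0 0 0 0 0 0 0 0 0 0 0 0 0 2 2 2 1 1 0 0
 0 0 0]
side 67 [0 0 0 0 2 2 8 6 8 3 1 0 0 0 0 0 0 0 0 0 0 0 0 0 0 0 0 5 5 7 7 3 7 3 0 0 0
 0 0 0]
```

```bash
python3 -c "
from workcell import robot
print(robot.get_state()['clock'], robot.finish_job())"
```

```text
the job is handed in; nothing more can be done
12.1167 None
```

The orange cell is out of its block and standing upright in the white tray; I handed the job in at 12.1 s. I gripped it by the cap and rocked it about 14° towards +y, then back upright and about 14° towards -y. Both tips ended at about 12 N against a hard stop. It then lifted straight out with nothing beyond its own weight on the wrist.

**Last checks:**
- **Cell:** the cap top is at 95 mm, as it should be for an upright cell on the tray floor, and the pictures show it upright in the white tray. The fitted cap outline in the final wrist view was spoiled by stray pixels (85 mm long instead of 34), so I did not use it for position.
- **Robot:** the gripper is open and about 16 cm above where it released the cell.
- **Other cells:** blue, green and purple look untouched in the pictures.
- **Cheeks:** a wrist view before the lift put the +y cheek 6.9 mm back.
    - One final side-view reading disagreed, at about 3.3 mm back for that cheek. I put this down to a side-camera offset of about 2 mm plus noise at the edges.
    - The side view's overall gap between the cheeks is about 33 mm, which fits both being fully back. The scene view, with few pixels, agrees roughly.

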